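Lock off the bench isolator

ROBOT

A 6-joint arm with a two-finger parallel gripper is mounted at the origin on a cart in front of the work surface, level with it; the furniture and walls round the work are solid. World frame = base frame: x ahead of the robot, y to its left, z up, the work surface at z = 0. Lengths are in mm, angles in rad, forces in N, time in s.
With the tool pointing down it reaches from about 250 to 850 mm from the base axis. Payload 12.5 kg.
Tool frame: the origin (TCP) lies at the very end of the fingers, on their centre line; the grasp point (between the pads) lies 19 mm behind it; z points along the fingers, y is the direction in which the jaws open and shut (so a half turn about z gives the same grasp; the last joint's range is limited). The gripper opens to 93 mm and grips with 3 to 60 N. Pads are 15 mm wide; open, the fingers measure 128 mm over their backs; the gripper's body (75 mm by 188 mm) begins 65 mm behind the grasp point.
Start: joints at [-1.384, 0.351, 1.652, -0, 1.139, -0.085], TCP at [147.676, -529.789, 218.633] pointing down, gripper open.
Joint ranges: [-2.75, 2.75], [-0.79, 2.1], [0.01, 2.65], [-1.57, 4.71], [0.07, 3.14], [-2.87, 2.87]. Speed limits (rad/s): [2.22, 2.22, 2.79, 3.14, 3.14, 3.14].

INTERFACE

Orientations are given as a unit quaternion [x, y, z, w].
In Python, from plant import state, vision, ticket gives the robot as it stands.
- The arm moves only by the tool carry_out, never from a script. Its argument "increments" is one flat list of numbers, 4 for each row, row after row: the shift along the tool's x, y, z in cm, then the turn about the tool's z in rad. A call has 1 to 12 rows; each row shifts and turns the commanded pose from where the row before left it, along the tool's axes as they then stand; what a row does not reach is not made up. A row lasts 1/12 s, in which the tool goes at most 41.7 mm and 7.16 degrees, less where a joint would pass 70% of its speed; a pose out of reach is approached as far as the arm can. A call with a gripper value outside its range is refused whole. "hand" is the gripper command: -1 is shut, 1 is fully open, values between are in proportion, set as the call begins (left out, the last holds). The fingers move at their own pace and stop on an object; "newtons" is the grip in N (left out, the last holds). Time passes only in rows, so rows that do not move let the fingers close. It gives the time, the measured TCP pose, the force and the opening at its end, in the units of the state.
- state(): the state, without advancing time (a new reading comes with each control period).
- vision.get_image(name): name is "side" or "top" or "wrist"; returns the picture (420x560x3 uint8, red, green, blue); there is no depth.
- vision.camera_info(name): a dict with "intrinsics" (3x3 intrinsics, pixels), "distortion" ([k1, k2, p1, p2, k3] as OpenCV has them; the pictures are not rectified), "R" (3x3) and "t" (3): a world point X has camera coordinates R X + t; the wrist camera has in their place "hand_eye" (4x4, takes a point from camera to tool coordinates, whose origin is the TCP and whose axes are the flange's). Camera axes: x right, y down, z forward; pixel columns grow to the right and rows downward; lengths in mm; the calibration is good to about 2 mm. A picture is of the moment at which its call begins: read the wrist's pose just before it. camera_info takes no time and is no camera call.
- ticket.job_done(): hands the job in, once; it reports no verdict.
The state is a dict: "t": time; "qpos": joint angles; "qd": joint speeds; "joint_torque": joint torques, N m; "tcp_pos": TCP position; "orientation": TCP orientation; "ft_force": force on the tool from outside, world axes, zero at the start; "moment": the same for the moment, N m; "width": finger opening in mm.
Only numpy, scipy, OpenCV 4.12 (cv2) and the standard library are available. Lean on these libraries where they do the work, as an engineer would, in place of code of your own. Each camera call takes 0.05 s, during which the arm holds its last target. There are 200 camera calls.

TASK

Isolate the bench supply: swing the lever of the sloping-front isolator box from ON, at its left, to OFF, pointing straight down the slope, so that the hole in the lever's steel tongue lines up with the hole in the hasp plate under it; do not carry it on towards the second ON position at the right. Then take the open padlock and hang it on the hasp, the free leg of its shackle passed through both holes, and let go, leaving it hanging clear of the bench, ready for the key holder to close. Leave the tape roll, the beaker and the two bottles beside the work as they are.

Things in the scene. Friction and masses are not known exactly. Their poses are not given: they have to be found in the camera images.
- isolator: Fixed grey steel box with a sloping front: 140 mm deep (x), 170 mm wide (y), 120 mm high at its upright front wall, 186 mm at the back; the upper front face slopes back at 30 degrees from level. Origin: centre of the underside. x points to its back, y to its left. The lever turns on the sloping face.
- lever (a joint): Hinge of the isolator's lever, rad. 0 = OFF, lever straight down the slope, holes in line. Positive = swung to the box's left (+y), where it starts (ON, 0.95 to 1.42). It can be carried past OFF to -1.45 (second ON, right): no stop and no click at OFF; friction (0.3 N m, some 6 N at the grip) holds it where it is left.
- lever_pivot (a point): Where the lever's axis meets the sloping face. Axes: x up the slope, y level to the box's left, z square out of the face, leaning 30 degrees from vertical towards the box's front; the lever turns about z. The slope's front edge is at x = -62 mm. At joint value q the lever points along (-cos q, sin q, 0). A 24 mm high hub of 28 mm radius surrounds the pivot.
- lever_grip (a point): Middle of the lever's black grip, a straight blade 18 mm wide and 34 mm high (12 to 46 mm out from the face) that reaches 68 mm from the pivot. This point is on its mid-line, 48 mm from the pivot, 31 mm out from the face. Axes turn with the lever: -x along it away from the pivot, y across the blade (pinch along y), z out of the face.
- lever_hole (a point): Centre of the 12 mm hole in the lever's steel tongue, 86 mm from the pivot: a plate 28 mm wide, 3 mm thick (9 to 12 mm out from the plane of the face) that sticks out of the end of the grip, 68 to 99 mm from the pivot. Axes as lever_grip.
- hasp_hole (a point): Centre of the 12 mm hole in the fixed steel hasp plate, 86 mm down the slope from the pivot, 24 mm past the front edge, about 112 mm above the bench. Plate 28 mm wide, 4 mm thick, ending 13 mm past the hole. At OFF the lever's tongue lies 2 mm over it: one passage 9 mm long, from z = -2 to +7 mm seen from here. Axes as lever_pivot.
- padlock: Open padlock standing upright on the bench; origin: centre of its underside, z up, x from the body towards the free leg. Body 40 (x) by 22 (y) by 40 mm (z), 0.12 to 0.21 kg; grip it across its 22 mm. The shackle, 6 mm rod in the plane y = 0, rises from the body's top at x = 13 mm, bends over and ends in a free leg at x = 39 mm, outside the body.
- padlock_center (a point): Centre of the padlock's body, 20 mm above its underside. Axes as the padlock's.
- shackle_leg (a point): Point on the middle line of the padlock's free leg, just under the bend: x = 39 mm, 60 mm above the underside, 13 mm above the leg's tip. The bend has a centre-line radius of 13 mm.
- shackle_tip (a point): Rounded lower end of the padlock's free leg: x = 39 mm, 47 mm above the underside (7 mm above the body's top). The inside of the bend is 72 mm above the underside, so up to 25 mm of rod can pass down through the holes.
- shackle_top (a point): Top of the padlock's shackle bend: x = 26 mm, 78 mm above the underside.
- tape_roll: Bystander: roll of tape lying flat, 70 mm across, 19 mm high; origin at the centre of its underside.
- beaker: Bystander: small clear beaker, 50 mm across, 60 mm high; origin at the centre of its underside.
- hdpe_bottle: Bystander: small white bottle, 50 mm across, 124 mm high, standing to the right of the isolator; origin at the centre of its underside.
- water_bottle: Bystander: tall clear ribbed water bottle, 66 mm across, 209 mm high, standing in front of the balance, between the padlock and the isolator; origin at the centre of its underside.
Not all that is in view belongs to the job. What is shaped like the padlock but green or turquoise is not meant.

How it is judged:
By the outcome, as a careful person would: the job done as asked, in the order asked, and still so for the second after the job is handed in, with the robot touching nothing.
It also fails if it takes over 61 s, if anything falls off the work surface, if the arm or the gripper's body presses on something with over 40 N, if the wrist force passes 120 N, or if a joint passes its speed limit or range.

## Working session

There is one attempt and no reset: what is moved stays moved. The work goes in short steps, Python scripts to look and compute and a tool call to move; the robot and the scene stay as the last step left them, time stands still between calls to the robot, and variables do not carry over. Pictures are saved under pics/ and viewed, about 8 in all and at most 12, crops included, and the job is handed in when it is done.

Besides the shell and the picture viewer there is one more tool, called after "Call:" by a JSON object that holds its "name" and its "arguments", one argument or row to a line. carry_out: Moves the arm, as the interface text tells. Its arguments: {"type":"object","properties":{"increments":{"type":"array"},"hand":{"type":"number"},"newtons":{"type":"number"}},"required":["increments"]}

```bash
mkdir -p pics; ls
cat > h.py <<'E'
import numpy as np, cv2, json
from plant import state, vision, ticket
from scipy.spatial.transform import Rotation as Ro
def save(name,fn,crop=None,scale=1):
    im=vision.get_image(name); cv2.imwrite(f'pics/{name}_{fn}_raw.png',im[:,:,::-1]); return im
E
python3 - <<'E'
from h import *
print(state())
a=save('side','0');b=save('top','0')
for n in ('side','top','wrist'): print(n,vision.camera_info(n))
E
```

```text
pics
{'t': 0.0, 'qpos': array([-1.38360932e+00,  3.51227614e-01,  1.65242012e+00, -3.54062211e-05,
        1.13911059e+00, -8.46176735e-02]), 'qd': array([ 0.00159389, -0.0001177 ,  0.0021172 , -0.00016574, -0.0007096 ,
        0.00123476]), 'joint_torque': array([ 5.66395265e-04, -4.97317886e+01, -2.85250926e+01,  6.99176872e-02,
        2.57538445e-02, -1.17582154e-04]), 'tcp_pos': array([ 147.60054055, -529.46457135,  218.10766583]), 'orientation': array([ 9.90778308e-01,  1.35491711e-01, -4.59308780e-05, -5.81242285e-04]), 'ft_force': array([ 0.22660683,  1.07889937, -0.42462793]), 'moment': array([0.05091503, 0.01516766, 0.01379479]), 'width': 93.2261732235191}
side {'intrinsics': array([[404.14934512,   0.        , 280.81814507],
       [  0.        , 404.14934512, 214.07303211],
       [  0.        ,   0.        ,   1.        ]]), 'distortion': array([-0.05433501,  0.        ,  0.        ,  0.        ,  0.        ]), 'R': array([[-0.96372752, -0.26662151, -0.01192663],
       [-0.15509012,  0.59583592, -0.78798897],
       [ 0.21720112, -0.75755695, -0.61557383]]), 't': array(
[... 432 characters left out ...]
-0.00938413, -0.9852704 ]]), 't': array([ 131.11133797,  480.19630712, 1872.56998557])}
wrist {'intrinsics': array([[315.73311073,   0.        , 278.85009977],
       [  0.        , 315.73311073, 202.65272807],
       [  0.        ,   0.        ,   1.        ]]), 'distortion': array([-0.0441023,  0.       ,  0.       ,  0.       ,  0.       ]), 'hand_eye': array([[ 1.59881082e-04, -9.58869889e-01, -2.83845928e-01,
         7.94815300e+01],
       [ 9.99999981e-01,  1.22279825e-04,  1.50189357e-04,
        -7.72107402e-01],
       [-1.09303421e-04, -2.83845947e-01,  9.58869890e-01,
        -1.66281970e+02],
       [ 0.00000000e+00,  0.00000000e+00,  0.00000000e+00,
         1.00000000e+00]])}
```

Run:
```python
import cv2
for n in('side','top'):
    cv2.imwrite(f'pics/{n}_v.png',cv2.resize(cv2.imread(f'pics/{n}_0_raw.png'),(800,600),interpolation=cv2.INTER_CUBIC))
```

```text
(no output)
```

View pics/side_v.png

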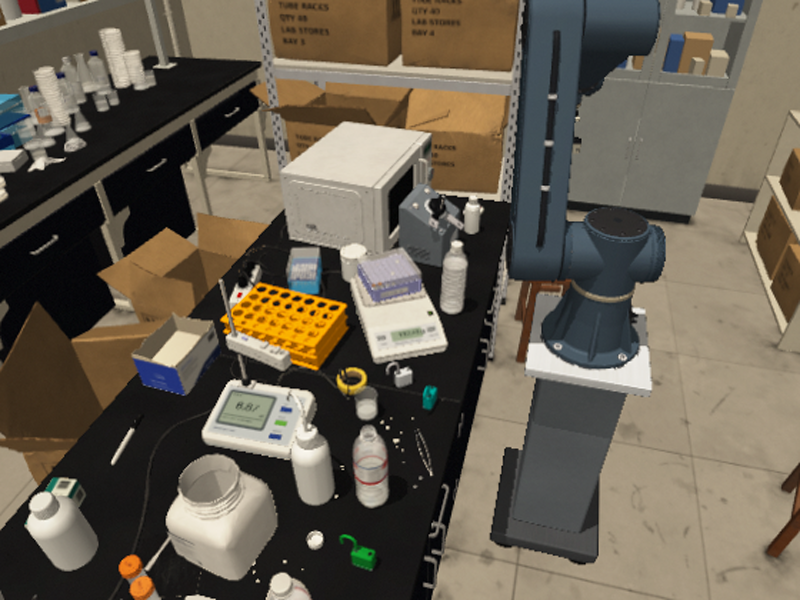

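View pics/top_v.png

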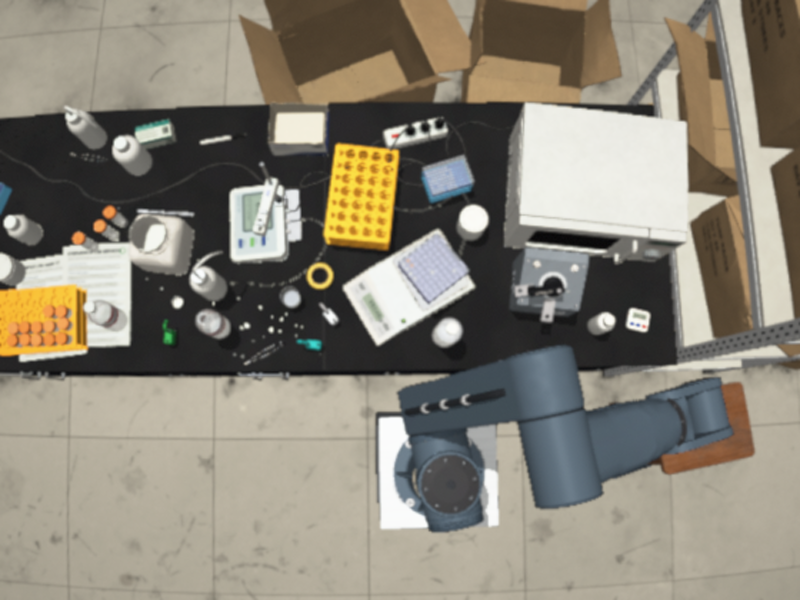

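Run:
```python
import cv2,numpy as np
t=cv2.imread('pics/top_0_raw.png');s=cv2.imread('pics/side_0_raw.png')
def c(im,x,y,w,h): return cv2.resize(im[y:y+h,x:x+w],(400,300),interpolation=cv2.INTER_CUBIC)
# all crops 80x60 ->x5, iso
m=np.vstack([np.hstack([c(t,345,170,80,60),c(s,270,125,80,60)]),np.hstack([c(t,190,200,60,45),c(s,240,240,80,60)])])
cv2.imwrite('pics/crop1.png',m)
```

```text
(no output)
```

View pics/crop1.png

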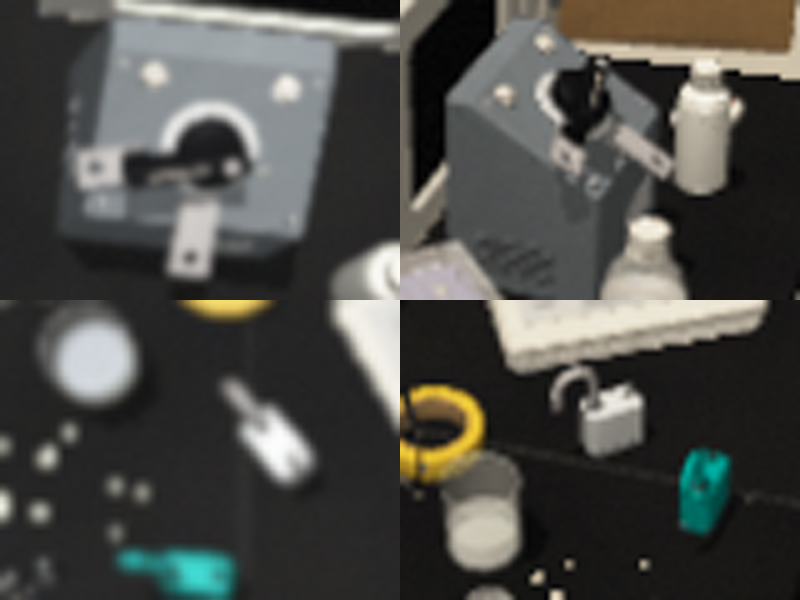

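Candidates for the padlock, in the 800×600 top view:
- Silver lock at (329,314), raw (232,222).
- Teal lock at (310,344).
- Green lock at (169,335).

The crop shows the silver one is a grey steel open padlock standing upright with its free leg pointing ahead and left, so that is my choice. The isolator's lever points left, with its hole at raw top (364,203). The hasp hole is at raw top (383,222) and raw side (321,157).

```bash
cat >> h.py <<'E'
def ray(name,px,pose=None):
    ci=vision.camera_info(name)
    u=cv2.undistortPoints(np.array([[px]],float),ci['intrinsics'],ci['distortion'])[0,0]
    d=np.array([u[0],u[1],1.])
    if name=='wrist':
        p,q=pose; R=Ro.from_quat(q).as_matrix(); H=ci['hand_eye']
        return R@H[:3,3]+p, R@(H[:3,:3]@d)
    return -ci['R'].T@ci['t'], ci['R'].T@d
def onz(name,px,z,pose=None):
    o,d=ray(name,px,pose); return o+d*(z-o[2])/d[2]
def tri(rs):
    A=0;b=0
    for o,d in rs:
        d=d/np.linalg.norm(d);P=np.eye(3)-np.outer(d,d);A=A+P;b=b+P@o
    return np.linalg.solve(A,b)
def proj(name,X,pose=None):
    ci=vision.camera_info(name);X=np.atleast_2d(X).astype(float)
    if name=='wrist':
        p,q=pose;R=Ro.from_quat(q).as_matrix();H=ci['hand_eye']
        Xt=(X-p)@R; Xc=(Xt-H[:3,3])@H[:3,:3]
    else: Xc=X@ci['R'].T+ci['t']
    return cv2.projectPoints(Xc,np.zeros(3),np.zeros(3),ci['intrinsics'],ci['distortion'])[0][:,0]
E
python3 - <<'E'
from h import *
print('hasp',onz('top',(383,221.6),112),tri([ray('top',(383,221.6)),ray('side',(321.4,157))]))
print('leverhole z140',onz('top',(364.4,203.4),150),tri([ray('top',(364.4,203.4)),ray('side',(303,156))]))
print('hub',onz('top',(345+42,170+29.6),151))
print('lock centre',onz('top',(231.7,222),40), onz('top',(224.5,212.8),72))
print('lock side', onz('side',(240+212/5,240+118/5),40),'teal',onz('top',(216.5,241),30))
print('water',onz('top',(312,233),200),'hdpe',onz('top',(421,226),120),'tape',onz('top',(224,193),19),'beaker',onz('top',(203.5,208),60))
print('microwave front top',onz('top',(362,175),250),onz('side',(258,140),250), onz('top',(480,180),250))
E
```

```text
hasp [ 405.0890627  -287.32986917  112.        ] [ 406.13586252 -287.66020929  110.37146938]
leverhole z140 [ 468.78160849 -211.6217951   150.        ] [ 470.26715761 -211.88762481  148.1151636 ]
hub [ 482.04551392 -297.39103092  151.        ]
lock centre [420.61024539 286.80089443  40.        ] [451.93143585 312.02542845  72.        ]
lock side [418.73951536 307.55261808  40.        ] teal [348.1722289  346.62967345  30.        ]
water [355.52341388  -9.62650185 200.        ] hdpe [ 385.11338247 -431.41493911  120.        ] tape [539.92251477 319.21122662  19.        ] beaker [473.49718183 394.60450481  60.        ]
microwave front top [ 553.01704756 -187.78951176  250.        ] [ 630.72151025 -116.07802087  250.        ] [ 532.85646851 -624.54057644  250.        ]
```

```bash
cat >> h.py <<'E'
def st():
    s=state(); R=Ro.from_quat(s['orientation']).as_matrix()
    return s,s['tcp_pos'],np.arctan2(R[1,0],R[0,0])
def go(target,yaw,frm=None):
    s,p,y=st()
    if frm is not None: p,y=np.array(frm[:3],float),frm[3]
    dy=(yaw-y+np.pi)%(2*np.pi)-np.pi
    d=np.array(target,float)-p; c,sn=np.cos(yaw),np.sin(yaw)
    print('turn',round(-dy,3),'then cm',np.round(np.array([c*d[0]+sn*d[1], sn*d[0]-c*d[1], -d[2]])/10,2),'len',np.linalg.norm(d).round(1))
E
python3 -c "
from h import *
go((420,-275,235),-.13)"
```

```text
turn 0.402 then cm [ 23.71 -28.77  -1.68] len 373.1
```

Call:
{"name": "carry_out", "arguments": {
  "increments": [0,0,-0.4,0.1,0,0,-0.4,0.1,0,0,-0.4,0.1,0,0,-0.4,0.1,2.4,-2.9,0,0,2.4,-2.9,0,0,2.4,-2.9,0,0,2.4,-2.9,0,0,2.4,-2.9,0,0,2.4,-2.9,0,0,2.4,-2.9,0,0,2.4,-2.9,0,0]
}}

```text
t: 1.1
tcp_pos: [368.7, -322.7, 234.5]
orientation: [0.998, -0.064, -0.0, -0.0]
ft_force: [0.6, -0.2, -0.2]
width: 92.6
```

Call:
{"name": "carry_out", "arguments": {
  "increments": [2.4,-2.9,0,0,2.2,-2.7,0,0,0,0,0,0,0,0,0,0,0,0,0,0],
  "hand": -1
}}

```text
t: 1.52
tcp_pos: [420.2, -274.8, 234.4]
orientation: [0.998, -0.064, -0.0, -0.0]
ft_force: [-0.0, -0.0, -0.3]
width: 64.3
```

```bash
cat >> h.py <<'E'
def wshot(fn,rot=False):
    s,p,y=st(); im=save('wrist',fn); np.savez(f'pics/{fn}.npz',p=p,q=s['orientation'])
    print(s['t'],p.round(2),round(y,4),s['ft_force'].round(1),s['width'].round(1))
    cv2.imwrite(f'pics/{fn}_v.png',cv2.resize(im[:,:,::-1],(800,600),interpolation=cv2.INTER_CUBIC))
def pose(fn): z=np.load(f'pics/{fn}.npz'); return z['p'],z['q']
E
python3 -c "
from h import *
wshot('w1')"
```

```text
Traceback (most recent call last):
  File "h.py", line 39, in wshot
    print(s['t'],p.round(2),round(y,4),s['ft_force'].round(1),s['width'].round(1))
                                                              ^^^^^^^^^^^^^^^^
AttributeError: 'float' object has no attribute 'round'
```

```bash
sed -i "s/s\['width'\].round(1)/round(s['width'],1)/" h.py; python3 -c "
from h import *
wshot('w1')"
```

```text
1.5667 [ 419.9  -275.12  234.47] -0.1288 [-0.8 -0.3  0. ] 60.2
```

View pics/w1_v.png

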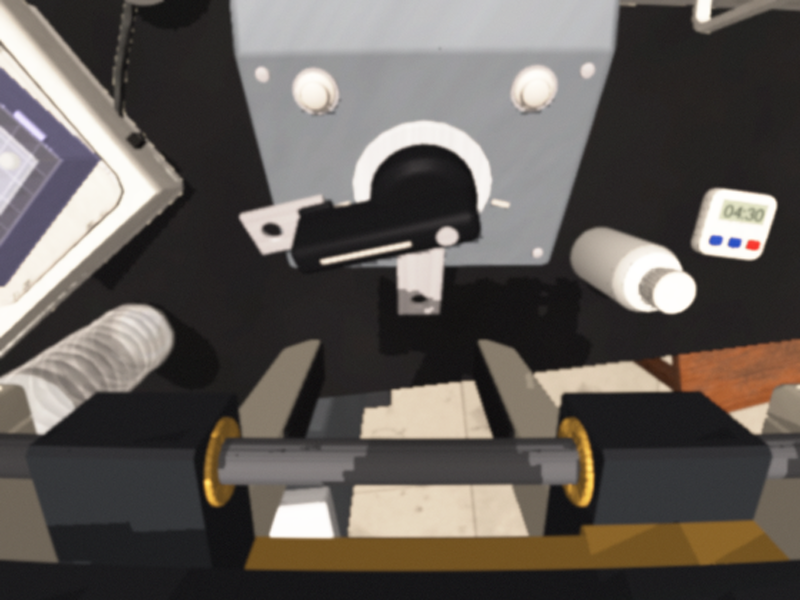

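```bash
cat >> h.py <<'E'
def boxW(b,P):  # b=x,y,yaw ; P box coords
    c,s=np.cos(b[2]),np.sin(b[2]); P=np.atleast_2d(P)
    return P@np.array([[c,s,0],[-s,c,0],[0,0,1]])+[b[0],b[1],0]
U=np.array([.8660254,0,.5]);N=np.array([-.5,0,.8660254]);V=np.array([0,1.,0])
PIV=np.array([-70+62*.8660254,0,151.])
def S(x,y,z): return PIV+x*U+y*V+z*N
E
python3 - <<'E'
from h import *
from scipy.optimize import least_squares
po=pose('w1'); k=.7
pts=[(S(70,85,0),(234,53)),(S(70,-85,0),(615,50)),(S(-62,-85,0),(551,264)),(S(-86,0,7),(419,298)),(S(0,0,0),(423,183))]
px=np.array([p[1] for p in pts])*k; P=np.array([p[0] for p in pts])
f=lambda b:(np.vstack([proj('wrist',boxW(b[:3],P),po)[:-0 or None]])-px).ravel()
r=least_squares(f,[500,-295,-.13],loss='soft_l1'); print(r.x.round(4)); print((r.fun.reshape(-1,2)/k).round(1))
b=r.x
g=lambda q:(proj('wrist',boxW(b,S(-86*np.cos(q[0]),86*np.sin(q[0]),12)),po)[0]-np.array([271,230])*k)
q=least_squares(g,[1.2]);print('q',q.x,q.fun/k)
for n,X in [('hasp',S(-86,0,5)),('piv',S(0,0,0)),('grip0',S(-48,0,31)),('gripnow',S(-48*np.cos(q.x[0]),48*np.sin(q.x[0]),31))]: print(n,boxW(b,X).round(1))
print('top chk hasp',proj('top',boxW(b,S(-86,0,7))),'meas 383,221.6; side',proj('side',boxW(b,S(-86,0,7))),'meas 321.4,157')
E
```

```text
[ 4.982902e+02 -2.971648e+02 -1.152000e-01]
[[-2.7 -1. ]
 [ 5.1 -2.5]
 [ 0.7  2. ]
 [ 0.2  2.9]
 [-0.9  1.9]]
q [1.3401575] [ 0.60467925 -0.34556258]
hasp [[ 405.6 -286.4  112.3]]
piv [[ 482.1 -295.3  151. ]]
grip0 [[ 425.4 -288.7  153.8]]
gripnow [[ 462.6 -246.   172.4]]
top chk hasp [[382.8691374  221.64775894]] meas 383,221.6; side [[321.91693309 156.47774078]] meas 321.4,157
```

The wrist view shows the hasp hole at (419,298), the lever hole at (271,230) and the hub centre at (423,183), all in 800×600. The fit gives box yaw −0.115 and lever angle about 1.34. It agrees with the top and side views to within 1 px.

Run:
```python
from h import *
b=[498.29,-297.16,-.1152]
def tip(q,r=52,z=26,extra=0):
    l=np.array([-np.cos(q),np.sin(q)]);m=np.array([np.sin(q),np.cos(q)])
    c=r*l+(9+7.5*abs(np.sin(q))+17.5*abs(np.cos(q))+extra)*m
    return S(c[0],c[1],z)
W=[np.array([PIV[0]+16,52,215]),np.array([PIV[0]+16,52,172])]+[tip(q) for q in (1.34,1.1,.9,.7,.5,.35,.22)]
w=boxW(b,np.array(W));print(np.array(W).round(1))
go(w[0],-.1152)
p=w[0]
for x in w[1:]: go(x,-.1152,[*p,-.1152]);p=x
```

```text
[[ -0.3  52.  215. ]
 [ -0.3  52.  172. ]
 [-22.5  55.3 177.5]
 [-31.5  57.1 172.2]
 [-39.8  56.7 167.4]
 [-48.6  54.3 162.4]
 [-57.2  49.5 157.4]
 [-63.3  44.1 153.9]
 [-68.   38.4 151.2]]
turn -0.014 then cm [ 8.02 -3.93  1.95] len 91.4
turn -0.0 then cm [ 0.  -0.   4.3] len 43.0
turn -0.0 then cm [-2.22 -0.33 -0.55] len 23.1
turn -0.0 then cm [-0.9  -0.18  0.52] len 10.6
turn -0.0 then cm [-0.83  0.03  0.48] len 9.6
turn -0.0 then cm [-0.87  0.24  0.5 ] len 10.4
turn -0.0 then cm [-0.87  0.49  0.5 ] len 11.1
turn -0.0 then cm [-0.61  0.53  0.35] len 8.8
turn -0.0 then cm [-0.47  0.57  0.27] len 7.9
```

Call:
{"name": "carry_out", "arguments": {
  "increments": [0,0,0,-0.014,2.7,-1.3,0,0,2.7,-1.3,0,0,2.6,-1.3,0,0,0,0,2,0,0,0,2.2,0,0,0,1.9,0,0,0,0,0],
  "hand": -1
}}

```text
t: 2.28
tcp_pos: [502.5, -244.7, 170.2]
orientation: [0.998, -0.057, -0.003, -0.001]
ft_force: [-1.1, 0.3, -1.3]
width: 3.2
```

Call:
{"name": "carry_out", "arguments": {
  "increments": [-1,-0.1,-0.2,0,-1.2,-0.2,-0.1,0,-0.9,-0.2,0.3,0,-0.8,0,0.5,0,-0.9,0.2,0.5,0,-0.9,0.5,0.5,0,0,0,0,0,0,0,0,0]
}}

```text
t: 2.95
tcp_pos: [447.7, -241.2, 160.5]
orientation: [0.998, -0.058, 0.001, 0.001]
ft_force: [0.9, 0.7, 1.5]
width: 0.3
```

Call:
{"name": "carry_out", "arguments": {
  "increments": [-0.6,0.5,0.3,0,-0.5,0.6,0.3,0,0,0,0,0]
}}

```text
t: 3.2
tcp_pos: [435.4, -250.6, 153.5]
orientation: [0.998, -0.057, 0.001, 0.0]
ft_force: [2.3, 0.9, 0.7]
width: 0.9
```

```bash
python3 -c "
from h import *
wshot('w2')"
```

```text
3.2 [ 435.42 -250.6   153.52] -0.1147 [2.3 0.9 0.7] 0.9
```

View pics/w2_v.png

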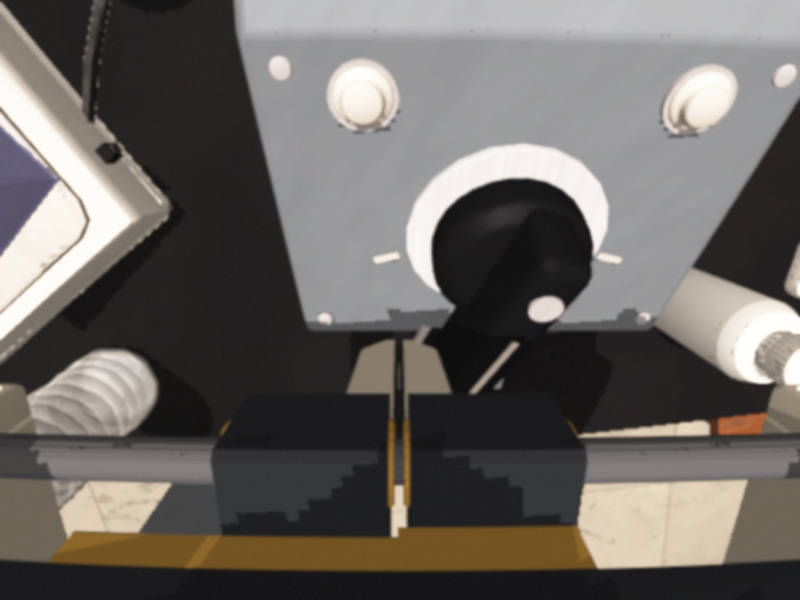

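The lever has swung to roughly half-way, with its stripe running (518,345)→(475,393). The fingers are narrower than I assumed, so I'll compute the angle from the stripe.

Run:
```python
from h import *
b=[498.29,-297.16,-.1152];po=pose('w2')
c,s=np.cos(b[2]),np.sin(b[2]);Rb=np.array([[c,-s,0],[s,c,0],[0,0,1]])
def face(px,z):
    o,d=ray('wrist',px,po);o=Rb.T@(o-[b[0],b[1],0])-PIV;d=Rb.T@d
    X=o+d*(z-o@N)/(d@N);return np.array([X@U,X@V])
for p in [(518,345),(475,393),(545,308)]:
    x=face(np.array(p)*.7,46);print(x.round(1),np.arctan2(x[1],-x[0]).round(3))
```

```text
[-8.5  1.5] 0.171
[-38.   11.6] 0.297
[ 9.5 -3. ] -2.838
```

```bash
python3 -c "
from h import *
go((425.4,-288.7,200),-.1152)"
```

```text
turn 0.0 then cm [-0.54  3.93 -4.67] len 61.2
```

Call:
{"name": "carry_out", "arguments": {
  "increments": [0,0,-2.5,0,0,0,-2.2,0,-0.3,2,0,0,-0.2,1.9,0,0,0,0,0,0,0,0,0,0,0,0,0,0,0,0,0,0,0,0,0,0],
  "hand": 1
}}

```text
t: 4.0
tcp_pos: [426.1, -287.6, 199.5]
orientation: [0.998, -0.057, -0.0, -0.0]
ft_force: [0.2, 0.1, -0.2]
width: 55.7
```

```bash
python3 -c "
from h import *
go((425.4,-288.7,140),-.1152);print(state()['width'])"
```

```text
turn 0.002 then cm [-0.05  0.12  5.95] len 59.5
55.67213689255922
```

Call:
{"name": "carry_out", "arguments": {
  "increments": [0,0.1,0,0,0,0,0,0,0,0,0,0,0,0,0,0,0,0,2,0,0,0,2,0,0,0,1.9,0,0,0,0,0]
}}

```text
t: 4.67
tcp_pos: [424.5, -288.1, 137.7]
orientation: [0.998, -0.057, -0.002, -0.002]
ft_force: [-0.1, 0.1, 0.0]
width: 92.6
```

Call:
{"name": "carry_out", "arguments": {
  "increments": [0,0,0,0,0,0,0,0,0,0,0,0,0,0,0,0,0,0,0,0,0,0,0,0,0,0,0,0,0,0,0,0,0,0,0,0,0,0,0,0,0,0,0,0],
  "hand": -1,
  "newtons": 20
}}

```text
t: 5.58
tcp_pos: [424.8, -287.6, 139.7]
orientation: [0.998, -0.057, -0.002, -0.002]
ft_force: [-1.3, 6.6, -2.9]
width: 24.6
```

```bash
python3 -c "
from h import *
go((425.4,-288.7,140),-.1152);s=state();print(s['width'],s['ft_force'])"
```

```text
turn 0.001 then cm [ 0.07  0.1  -0.03] len 1.3
24.557412886754335 [-1.28765757  6.60026852 -2.86460019]
```

Call:
{"name": "carry_out", "arguments": {
  "increments": [0,0.1,0,0,0,0,0,0,0,0,0,0,0,0,0,0,0,0,0,0]
}}

```text
t: 6.0
tcp_pos: [424.5, -288.7, 139.6]
orientation: [0.998, -0.057, -0.002, -0.002]
ft_force: [-3.6, 7.3, -4.0]
width: 18.1
```

```bash
python3 -c "
from h import *
go((425.4,-288.7,140),-.1152);s=state();print(s['width'],s['ft_force'],s['tcp_pos'])"
```

```text
turn 0.001 then cm [ 0.09 -0.01 -0.04] len 0.9
18.134071469965555 [-3.56417665  7.33007869 -3.99319372] [ 424.54502643 -288.68620238  139.62790988]
```

Call:
{"name": "carry_out", "arguments": {
  "increments": [0,0,0,0,0,0,0,0,0,0,0,0,0,0,0,0,0,0,-2,0,0,0,-3,0,0,0,-3,0,0,0,0,-0.12,0,0,0,-0.12,0,0,0,-0.12,0,0,0,-0.12],
  "hand": 1
}}

```text
t: 6.92
tcp_pos: [425.9, -290.5, 221.0]
orientation: [0.983, 0.185, 0.0, 0.0]
ft_force: [1.0, 0.4, 0.0]
width: 86.9
```

Call:
{"name": "carry_out", "arguments": {
  "increments": [0,0,0,-0.12,0,0,0,-0.12,0,0,0,-0.12,0,0,0,-0.12,0,0,0,-0.12,0,0,0,-0.12,0,0,0,-0.12,0,0,0,-0.12,0,0,0,-0.12,0,0,0,-0.12,0,0,0,-0.12,0,0,0,-0.12]
}}

```text
t: 7.92
tcp_pos: [425.9, -290.4, 220.8]
orientation: [0.617, 0.787, -0.0, 0.0]
ft_force: [0.3, 0.7, -0.1]
width: 93.1
```

Call:
{"name": "carry_out", "arguments": {
  "increments": [0,0,0,-0.12,0,0,0,-0.12,0,0,0,-0.12,0,0,0,-0.12,0,0,0,-0.12,0,0,0,-0.12,0,0,0,-0.12,0,0,0,-0.12,0,0,0,-0.12,0,0,0,-0.14,0,0,0,0]
}}

```text
t: 8.83
tcp_pos: [425.9, -290.4, 220.8]
orientation: [0.062, 0.998, -0.0, 0.0]
ft_force: [0.6, 0.5, 0.0]
width: 93.1
```

```bash
python3 -c "
from h import *
wshot('w3')"
```

```text
8.8333 [ 425.88 -290.43  220.8 ] 3.0166 [0.6 0.5 0. ] 93.1
```

View pics/w3_v.png

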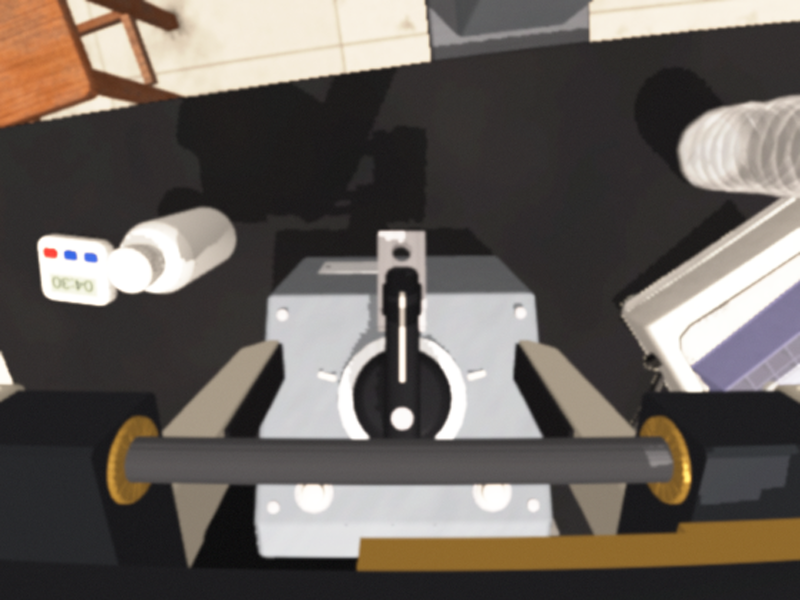

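The lever is at OFF. Tongue and hasp overlap squarely, with the hole at (401,252). I'll cross-check the pose from this view and then go to the padlock.

Run:
```python
from h import *
from scipy.optimize import least_squares
po=pose('w3');b=np.array([498.29,-297.16,-.1152])
P=np.array([S(-62,-85,0),S(-62,85,0),S(-86,0,12),S(-99,14,12),S(-99,-14,12)]);px=np.array([(267,296),(535,294),(401,252),(378,232),(425,231)])*.7
print(((proj('wrist',boxW(b,P),po)-px)/.7).round(1))
f=lambda b:(proj('wrist',boxW(b,P),po)-px).ravel()
r=least_squares(f,b,loss='soft_l1');print(r.x,(r.fun/.7).reshape(-1,2).round(1))
print('hasp',boxW(r.x,S(-86,0,5)))
z=[onz('top',(231.7,222),40),onz('top',(224.5,212.8),75)];print(z)
# lock view position: tool yaw opposite lock x(.68)
go((440,300,225),.68+np.pi)
```

```text
[[ -3.9  -1.2]
 [  1.6  -1.6]
 [ -1.7  -1.4]
 [ 44.   -1.8]
 [-48.7  -0.4]]
[ 4.99239348e+02 -2.96552011e+02 -1.17801029e-01] [[ -2.4  -0.2]
 [  2.9   0. ]
 [ -0.1  -0. ]
 [ 45.6  -0.4]
 [-47.    0.9]]
hasp [[ 406.60124937 -285.58838591  112.330127  ]]
[array([420.61024539, 286.80089443,  40.        ]), array([451.45097171, 311.7526194 ,  75.        ])]
turn -0.813 then cm [-38.23  45.02  -0.42] len 590.6
```

Call:
{"name": "carry_out", "arguments": {
  "increments": [0,0,-1.2,-0.12,0,0,-1.2,-0.12,0,0,0,-0.12,0,0,0,-0.12,0,0,0,-0.12,0,0,0,-0.12,0,0,0,-0.09,-2.5,3,0,0,-2.5,3,0,0,-2.5,3,0,0,-2.5,3,0,0,-2.5,3,0,0]
}}

```text
t: 9.88
tcp_pos: [442.1, -81.3, 241.0]
orientation: [-0.32, 0.947, -0.006, -0.008]
ft_force: [0.6, 0.2, 0.1]
width: 93.0
```

Call:
{"name": "carry_out", "arguments": {
  "increments": [-2.6,3,0,0,-2.6,3,0,0,-2.6,3,0,0,-2.6,3,0,0,-2.6,3,0,0,-2.6,3,0,0,-2.6,3,0,0,-2.6,3,0,0,-2.6,3,0,0,-2,3,2.5,0,0,0,2.5,0,0,0,0,0]
}}

```text
t: 10.88
tcp_pos: [457.6, 307.4, 181.1]
orientation: [-0.322, 0.947, -0.007, -0.012]
ft_force: [0.1, -0.8, -0.8]
width: 92.9
```

Call:
{"name": "carry_out", "arguments": {
  "increments": [0,0,0,0,0,0,0,0]
}}

```text
t: 11.05
tcp_pos: [460.5, 306.6, 186.7]
orientation: [-0.321, 0.947, -0.006, -0.008]
ft_force: [0.1, -0.4, 0.9]
width: 93.2
```

```bash
python3 -c "
from h import *
wshot('w4')"
```

```text
11.05 [460.45 306.62 186.67] -2.4877 [ 0.1 -0.4  0.9] 93.2
```

View pics/w4_v.png

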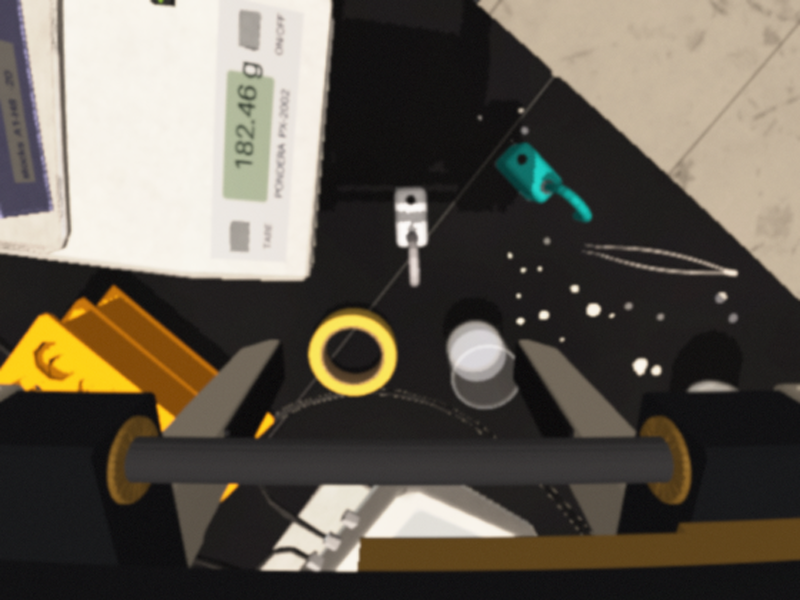

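The padlock is at (411,217), in front of the balance. Its body top starts at row 188, the spare hole is at (411,199) and the free-leg bend end is at (415,284).

Run:
```python
from h import *
from scipy.optimize import least_squares
po=pose('w4')
P=np.array([(-13,0,40),(-20,11,40),(-20,-11,40),(41,0,64)]);px=np.array([(411,199),(396,188),(426,188),(415,284)])*.7
f=lambda b:(proj('wrist',boxW(b,P),po)-px).ravel()
for s in (1,):
    r=least_squares(f,[425,290,.65]);print(r.x,(r.fun/.7).reshape(-1,2).round(1))
b=r.x
print('top cam',proj('top',boxW(b,[(0,0,40),(41,0,64)])),'meas 231.7,222 /224.5,212.8')
g=boxW(b,(-9,0,2.5))[0];print(g)
go((g[0],g[1],90),b[2]+np.pi)
```

```text
[423.00142117 289.33065401   0.70034183] [[  0.2  -0.2]
 [ 30.9  -0.3]
 [-31.3   1.2]
 [  0.1  -0.2]]
top cam [[231.04992397 221.39636535]
 [223.72240476 212.51583225]] meas 231.7,222 /224.5,212.8
[416.11982383 283.53034212   2.5       ]
turn -0.046 then cm [4.89 1.11 9.7 ] len 109.2
```

Call:
{"name": "carry_out", "arguments": {
  "increments": [0,0,0,-0.046,1.7,0.4,3.2,0,1.6,0.4,3.2,0,1.6,0.3,3.3,0,0,0,0,0,0,0,0,0,0,0,0,0],
  "hand": 0.08
}}

```text
t: 11.68
tcp_pos: [416.3, 282.9, 91.6]
orientation: [-0.344, 0.939, -0.005, -0.007]
ft_force: [0.1, 0.3, -0.1]
width: 52.2
```

```bash
python3 -c "
from h import *
go((416.1,283.5,2),.70034+np.pi);s=state();print(s['width'])
wshot('w5')"
```

```text
turn 0.001 then cm [-0.02  0.06  8.96] len 89.7
52.200620886337106
11.6833 [416.34 282.89  91.65] -2.4401 [ 0.1  0.3 -0.1] 52.2
```

View pics/w5_v.png

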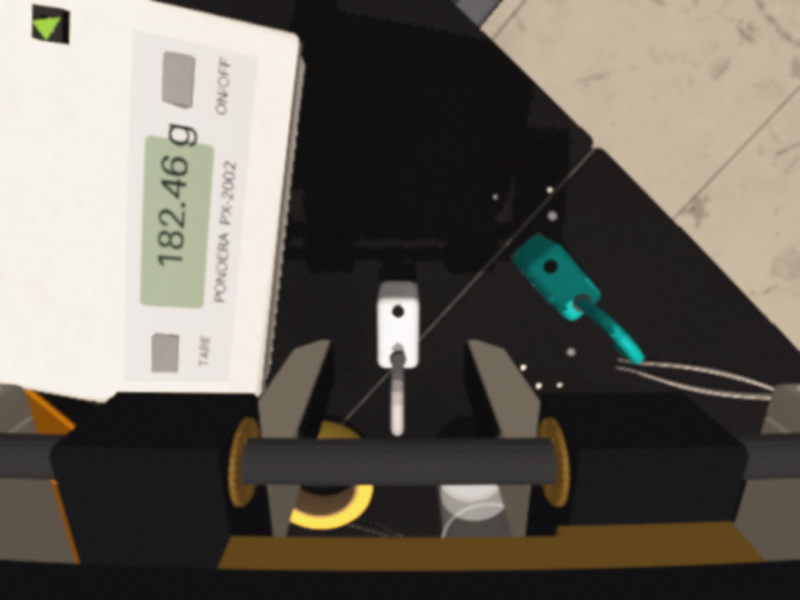

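The lock is centred between the fingers. Its spare hole is at (398,312), the body top's back edge is at row 298 and the leg bend end is at (397,433).

Run:
```python
from h import *
from scipy.optimize import least_squares
po=pose('w5')
P=np.array([(-13,0,40),(-20,0,40),(41,0,64)]);px=np.array([(398,311.5),(398,298),(397,433)])*.7
f=lambda b:(proj('wrist',boxW(b,P),po)-px).ravel()
r=least_squares(f,[425,290,.70]);b=r.x;print(b,(r.fun/.7).reshape(-1,2).round(1))
g=boxW(b,(-9,0,2.5))[0];go((g[0],g[1],2),b[2]+np.pi)
```

```text
[424.2670482  289.52068887   0.69587641] [[-0.   0.7]
 [ 0.   1.1]
 [ 0.  -1.8]]
turn 0.006 then cm [-0.11 -0.01  8.97] len 89.7
```

Call:
{"name": "carry_out", "arguments": {
  "increments": [-0.1,0,3,0,0,0,3,0,0,0,2,0,0,0,0.9,0,0,0,0,0,0,0,0,0]
}}

```text
t: 12.23
tcp_pos: [415.4, 282.1, 1.7]
orientation: [-0.344, 0.939, -0.006, -0.007]
ft_force: [0.2, -0.4, 1.3]
width: 50.1
```

Call:
{"name": "carry_out", "arguments": {
  "increments": [0,0,0,0,0,0,0,0,0,0,0,0,0,0,0,0,0,0,0,0,0,0,0,0,0,0,0,0,0,0,0,0],
  "hand": -1,
  "newtons": 30
}}

```text
t: 12.9
tcp_pos: [414.0, 281.4, 0.5]
orientation: [-0.344, 0.939, -0.006, -0.008]
ft_force: [-0.1, -0.4, 5.7]
width: 21.6
```

Call:
{"name": "carry_out", "arguments": {
  "increments": [0,0,-2,0,0,0,-4,0,0,0,-4,0,0,0,-4,0,0,0,-4,0,0,0,-4,0,0,0,-3.4,0,0,0,0,0]
}}

```text
t: 13.57
tcp_pos: [418.9, 286.8, 260.5]
orientation: [-0.344, 0.939, -0.005, -0.004]
ft_force: [0.6, -0.0, -0.8]
width: 21.9
```

```bash
python3 -c "
from h import *
go((317,-275,250),-.117+np.pi);s=state();print(s['width'],s['ft_force'],s['tcp_pos'])"
```

```text
turn 0.82 then cm [  3.56 -56.99   1.05] len 571.1
21.88108324896575 [ 6.18979349e-01 -4.02945062e-04 -8.37351898e-01] [418.88634592 286.80753138 260.53164471]
```

Call:
{"name": "carry_out", "arguments": {
  "increments": [0,0,0,0.12,0,0,0,0.12,0,0,0,0.12,0,0,0,0.12,0,0,0,0.12,0,0,0,0.12,0,0,0,0.1,0.2,-3,0,0,0.2,-3.5,0,0,0.2,-3.5,0,0,0.3,-3.5,0,0,0.3,-3.5,0,0]
}}

```text
t: 14.57
tcp_pos: [384.1, 116.8, 256.6]
orientation: [0.058, 0.998, -0.009, -0.006]
ft_force: [0.9, -0.6, -0.4]
width: 22.0
```

Call:
{"name": "carry_out", "arguments": {
  "increments": [0.2,-3.5,0,0,0.2,-3.5,0,0,0.2,-3.5,0,0,0.2,-3.5,0,0,0.3,-3.5,0,0,0.3,-3.5,0,0,0.3,-3.5,0,0,0.3,-3.5,0,0,0.2,-3.5,0,0,0.2,-3.5,0,0,0.2,-3,0,0,0,-2,0,0]
}}

```text
t: 15.57
tcp_pos: [311.4, -278.1, 264.2]
orientation: [0.059, 0.998, -0.008, -0.006]
ft_force: [0.6, -0.7, -0.9]
width: 22.0
```

Call:
{"name": "carry_out", "arguments": {
  "increments": [0,0,0,0,0,0,0,0]
}}

```text
t: 15.73
tcp_pos: [312.0, -276.2, 264.0]
orientation: [0.06, 0.998, -0.008, -0.006]
ft_force: [-0.6, 0.5, -1.4]
width: 21.9
```

```bash
python3 -c "
from h import *
go((317,-275,160),-.117+np.pi);s=state();print(s['width'],s['ft_force'],s['tcp_pos'])"
```

```text
turn -0.002 then cm [-0.48  0.17 10.4 ] len 104.2
21.922346986922438 [-0.61788842  0.54678863 -1.42253254] [ 312.04241713 -276.16522054  264.03556632]
```

Call:
{"name": "carry_out", "arguments": {
  "increments": [-0.5,0.2,3,0,0,0,4,0,0,0,4,0,0,0,4,0,0,0,2.8,0,0,0,0,0,0,0,0,0]
}}

```text
t: 16.32
tcp_pos: [315.4, -276.3, 86.6]
orientation: [0.058, 0.998, -0.008, -0.007]
ft_force: [-0.5, -0.4, -1.0]
width: 21.8
```

```bash
python3 -c "
from h import *
wshot('w6')"
```

```text
16.3167 [ 315.36 -276.34   86.62] 3.0252 [-0.5 -0.4 -1. ] 21.8
```

View pics/w6_v.png

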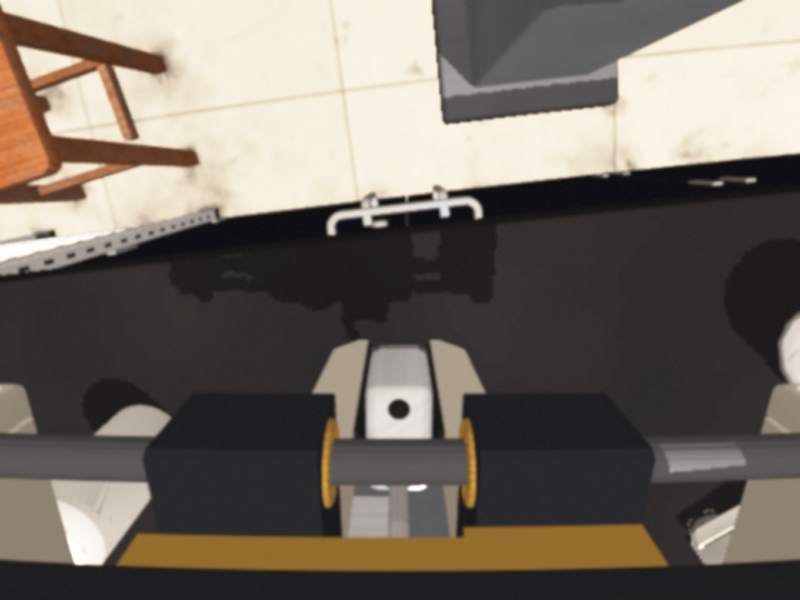

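Run:
```python
from h import *
im=cv2.imread('pics/wrist_w6_raw.png',0);print(im[236:312,266].tolist());print(im[236:312,272].tolist());print(im[286,250:312].tolist())
po=pose('w6')
# predict for candidate in-hand poses: lock yaw = toolyaw-pi, grasp offset gx, bottom at TCP-zb
p,q=po
for gx in(-9,-12):
  for th in (0,-.1,.1):
    # lock coords rel. to grasp (gx,0,20), tilt th (up axis toward -x), grasp point at tcp z+19
    L=np.array([(-20,0,0),(-20,0,40),(-13,0,40),(20,0,40)],float)-[gx,0,20]
    c,s=np.cos(th),np.sin(th);X=L.copy();X[:,0]=c*L[:,0]-s*L[:,2];X[:,2]=s*L[:,0]+c*L[:,2]
    W=boxW([p[0],p[1],3.0252-np.pi],X)+[0,0,p[2]+19]
    print(gx,th,proj('wrist',W,po)[:,1].round(1))
```

```text
[45, 45, 44, 45, 51, 65, 86, 106, 132, 149, 156, 159, 161, 159, 160, 160, 161, 162, 160, 162, 163, 163, 163, 161, 163, 163, 163, 164, 164, 164, 165, 164, 170, 177, 186, 195, 204, 211, 215, 217, 219, 221, 223, 225, 226, 226, 227, 227, 228, 229, 229, 229, 229, 228, 228, 228, 228, 229, 229, 228, 226, 226, 224, 223, 222, 223, 222, 223, 224, 218, 189, 129, 78, 63, 63, 67]
[43, 44, 45, 46, 52, 75, 97, 115, 138, 153, 155, 156, 155, 157, 155, 157, 158, 160, 159, 159, 160, 161, 161, 160, 161, 160, 162, 163, 162, 162, 162, 164, 167, 175, 186, 197, 206, 214, 219, 222, 223, 223, 225, 225, 222, 208, 179, 142, 113, 98, 94, 99, 115, 142, 179, 210, 222, 225, 225, 224, 222, 222, 223, 223, 224, 226, 228, 227, 225, 216, 183, 127, 76, 62, 63, 66]
[73, 38, 28, 26, 41, 86, 145, 185, 203, 210, 215, 219, 224, 226, 229, 229, 229, 229, 228, 227, 212, 165, 94, 46, 34, 32, 33, 33, 33, 32, 35, 34, 31, 31, 34, 54, 113, 181, 212, 222, 223, 222, 222, 222, 223, 221, 220, 216, 213, 207, 196, 171, 121, 66, 32, 26, 27, 43, 83, 128, 151, 159]
-9 0 [233.7 266.3 280.2 340.6]
-9 -0.1 [231.2 271.5 284.5 339.5]
-9 0.1 [236.4 261.2 275.8 340.8]
-12 0 [238.6 272.3 286.  345.6]
-12 -0.1 [236.  277.1 289.9 344.1]
-12 0.1 [241.4 267.5 282.  346.4]
```

Call:
{"name": "carry_out", "arguments": {
  "increments": [0,0.1,1.3,0,0,0,1.3,0,-0.9,0,0,0,-0.8,0,0,0,0,0,0,0,0,0,0,0]
}}

```text
t: 16.87
tcp_pos: [333.4, -279.5, 62.0]
orientation: [0.058, 0.998, -0.01, -0.005]
ft_force: [0.2, 0.3, -1.1]
width: 22.1
```

```bash
cat >> h.py <<'E'
def rel(h=(406.2,-286.)):
    s,p,y=st(); d=p[:2]-h; print('t',round(s['t'],2),'fwd',round(d@[.9931,-.1165],2),'lat',round(d@[.1165,.9931],2),'z',p[2].round(2),'F',s['ft_force'].round(1),'M',s['moment'].round(2),'yaw',round(y,3),'w',round(s['width'],1))
E
python3 -c "
from h import *
rel()"
```

```text
t 16.87 fwd -73.02 lat -2.03 z 61.96 F [ 0.2  0.3 -1.1] M [ 0.09 -0.19 -0.03] yaw 3.025 w 22.1
```

Call:
{"name": "carry_out", "arguments": {
  "increments": [-0.2,0.1,0.1,0,-0.2,0,0,0,0,0,0,0,0,0,0,0]
}}

```text
t: 17.2
tcp_pos: [336.4, -278.5, 59.7]
orientation: [0.059, 0.998, -0.009, -0.006]
ft_force: [0.1, 0.2, -1.4]
width: 22.0
```

```bash
python3 -c "
from h import *
rel()"
```

```text
t 17.2 fwd -70.2 lat -0.67 z 59.73 F [ 0.1  0.2 -1.4] M [ 0.08 -0.15 -0.  ] yaw 3.024 w 22.0
```

Call:
{"name": "carry_out", "arguments": {
  "increments": [-0.2,0,0,0,0,0,0,0]
}}

```text
t: 17.37
tcp_pos: [338.5, -278.8, 59.6]
orientation: [0.059, 0.998, -0.009, -0.006]
ft_force: [-0.4, 0.3, -1.0]
width: 22.0
```

```bash
python3 -c "
from h import *
rel()"
```

```text
t 17.37 fwd -68.07 lat -0.74 z 59.64 F [-0.4  0.3 -1. ] M [ 0.1  -0.15 -0.02] yaw 3.024 w 22.0
```

Call:
{"name": "carry_out", "arguments": {
  "increments": [-0.2,0,0,0,0,0,0,0]
}}

```text
t: 17.53
tcp_pos: [339.6, -278.7, 59.4]
orientation: [0.059, 0.998, -0.008, -0.007]
ft_force: [-6.1, -0.1, -0.3]
width: 21.7
```

```bash
python3 -c "
from h import *
rel()"
```

```text
t 17.53 fwd -66.96 lat -0.46 z 59.35 F [-6.1 -0.1 -0.3] M [-0.07  0.59 -0.09] yaw 3.024 w 21.7
```

Call:
{"name": "carry_out", "arguments": {
  "increments": [-0.2,0,0,0,-0.1,0,0,0,0,0,0,0]
}}

```text
t: 17.78
tcp_pos: [341.1, -278.2, 58.8]
orientation: [0.059, 0.998, -0.007, -0.008]
ft_force: [-13.6, -1.8, 0.3]
width: 21.8
```

```bash
python3 -c "
from h import *
rel()"
```

```text
t 17.78 fwd -65.53 lat 0.19 z 58.79 F [-13.6  -1.8   0.3] M [-0.03  1.61 -0.1 ] yaw 3.024 w 21.8
```

Call:
{"name": "carry_out", "arguments": {
  "increments": [-0.2,0,0,0,0,0,0,0]
}}

```text
t: 17.95
tcp_pos: [342.4, -277.9, 58.4]
orientation: [0.058, 0.998, -0.007, -0.009]
ft_force: [-16.8, -0.9, -1.6]
width: 22.2
```

```bash
python3 -c "
from h import *
rel()"
```

```text
t 17.95 fwd -64.34 lat 0.64 z 58.38 F [-16.8  -0.9  -1.6] M [-0.02  2.07 -0.16] yaw 3.024 w 22.2
```

Call:
{"name": "carry_out", "arguments": {
  "increments": [0,0,0,0,0,0,0,0,0,0,0,0],
  "newtons": 12
}}

```text
t: 18.2
tcp_pos: [342.9, -278.1, 58.4]
orientation: [0.059, 0.998, -0.007, -0.008]
ft_force: [-11.4, -0.8, -4.7]
width: 22.0
```

```bash
python3 -c "
from h import *
rel()"
```

```text
t 18.2 fwd -63.83 lat 0.47 z 58.41 F [-11.4  -0.8  -4.7] M [ 0.03  1.63 -0.1 ] yaw 3.024 w 22.0
```

Call:
{"name": "carry_out", "arguments": {
  "increments": [-0.2,0,0,0,-0.1,0,0,0,0,0,0,0]
}}

```text
t: 18.45
tcp_pos: [345.6, -278.3, 58.2]
orientation: [0.059, 0.998, -0.007, -0.009]
ft_force: [-12.5, -1.4, -7.2]
width: 22.1
```

```bash
python3 -c "
from h import *
rel()"
```

```text
t 18.45 fwd -61.03 lat 0.6 z 58.18 F [-12.5  -1.4  -7.2] M [-0.01  1.74 -0.12] yaw 3.024 w 22.1
```

Call:
{"name": "carry_out", "arguments": {
  "increments": [0.4,0,0,0,0.4,0,0,0,0,0,0,0,0,0,0,0],
  "newtons": 30
}}

```text
t: 18.78
tcp_pos: [340.5, -279.2, 59.8]
orientation: [0.059, 0.998, -0.009, -0.005]
ft_force: [0.3, -1.0, -0.5]
width: 21.6
```

Run:
```python
from h import *
rel(); wshot('w7')
im=cv2.imread('pics/wrist_w7_raw.png',0);print(im[226:312,266].tolist());print(im[226:312,279].tolist())
po=pose('w7');p,q=po
for gx in(-9,-12,-15):
  for th in (0,.1,.2,.3):
    L=np.array([(-20,0,0),(-20,0,40),(-13,0,40),(20,0,40)],float)-[gx,0,20]
    c,s=np.cos(th),np.sin(th);X=L.copy();X[:,0]=c*L[:,0]-s*L[:,2];X[:,2]=s*L[:,0]+c*L[:,2]
    R=Ro.from_quat(q).as_matrix()   # use tool axes incl. tool tilt
    W=p+np.c_[-X[:,0],0*X[:,0],-19-X[:,2]]@R.T
    print(gx,th,proj('wrist',W,po)[:,1].round(1))
```

```text
t 18.78 fwd -66.09 lat -0.86 z 59.8 F [ 0.3 -1.  -0.5] M [ 0.   -0.17  0.03] yaw 3.024 w 21.6
18.7833 [ 340.45 -279.15   59.8 ] 3.024 [ 0.3 -1.  -0.5] 21.6
[27, 27, 29, 27, 28, 27, 28, 27, 32, 54, 85, 109, 134, 148, 153, 153, 154, 153, 155, 154, 155, 157, 157, 158, 157, 157, 159, 157, 158, 159, 160, 164, 170, 183, 192, 202, 210, 213, 217, 219, 222, 225, 227, 228, 228, 228, 229, 229, 230, 231, 230, 230, 229, 228, 229, 230, 230, 231, 230, 228, 228, 227, 225, 224, 224, 223, 224, 226, 226, 228, 229, 228, 226, 225, 225, 226, 226, 226, 225, 219, 189, 126, 77, 62, 62, 67]
[32, 38, 42, 43, 43, 43, 44, 43, 47, 69, 99, 123, 141, 151, 154, 155, 155, 156, 156, 157, 158, 158, 158, 158, 159, 160, 160, 159, 160, 161, 162, 165, 174, 186, 198, 206, 215, 219, 224, 225, 220, 187, 116, 54, 35, 33, 36, 33, 33, 34, 35, 33, 33, 34, 35, 62, 132, 197, 221, 225, 226, 229, 229, 228, 226, 225, 225, 226, 226, 227, 227, 228, 228, 229, 227, 227, 227, 227, 225, 215, 186, 126, 76, 65, 63, 68]
-9 0 [233.8 267.4 281.2 340.9]
-9 0.1 [236.4 262.3 276.8 341.3]
-9 0.2 [239.3 257.2 272.3 340.9]
-9 0.3 [242.5 252.4 267.7 339.6]
-12 0 [238.6 273.4 287.  345.9]
-12 0.1 [241.4 268.5 282.9 346.8]
-12 0.2 [244.4 263.7 278.7 346.9]
-12 0.3 [247.6 259.  274.3 346.1]
-15 0 [243.5 279.3 292.7 350.8]
-15 0.1 [246.4 274.7 289.  352.3]
-15 0.2 [249.5 270.1 285.1 352.9]
-15 0.3 [252.8 265.5 280.9 352.5]
```

Call:
{"name": "carry_out", "arguments": {
  "increments": [0,0.05,-0.9,0,0,0,-0.8,0,0,0,0,0,-0.7,0,0,0,-0.7,0,0,0,-0.5,0,0,0,0,0,0,0,0,0,0,0]
}}

```text
t: 19.5
tcp_pos: [359.7, -280.2, 76.0]
orientation: [0.058, 0.998, -0.009, -0.006]
ft_force: [0.2, 0.1, -0.4]
width: 22.0
```

```bash
python3 -c "
from h import *
rel();a=save('side','7');b=save('top','7')
c=lambda im,x,y,w,h:cv2.resize(im[y:y+h,x:x+w,::-1],(400,300),interpolation=cv2.INTER_CUBIC)
cv2.imwrite('pics/c7.png',np.hstack([c(a,285,130,80,60),c(b,350,190,80,60)]))"
```

```text
t 19.5 fwd -46.88 lat 0.3 z 76.05 F [ 0.2  0.1 -0.4] M [ 0.11 -0.16  0.02] yaw 3.025 w 22.0
```

View pics/c7.png

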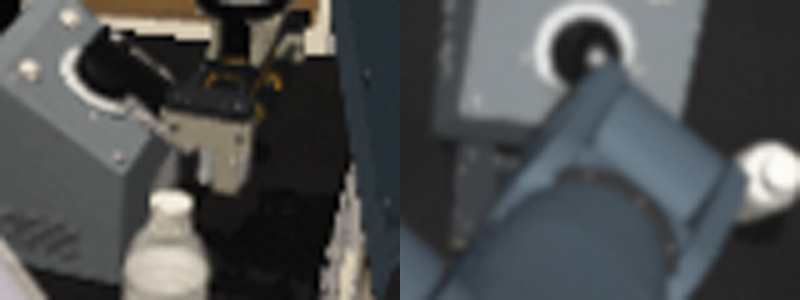

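The crop shows the gripper in front of the tongue, but the finger hides the leg. I'll insert by force feedback.

Call:
{"name": "carry_out", "arguments": {
  "increments": [-0.08,0,0.4,0,-0.05,0,0.4,0,0,0,0,0]
}}

```text
t: 19.85
tcp_pos: [360.3, -280.4, 67.5]
orientation: [0.059, 0.998, -0.008, -0.006]
ft_force: [-0.6, 0.2, -1.1]
width: 21.7
```

```bash
python3 -c "
from h import *
rel()"
```

```text
t 19.85 fwd -46.24 lat 0.18 z 67.53 F [-0.6  0.2 -1.1] M [ 0.06 -0.11  0.02] yaw 3.024 w 21.7
```

Call:
{"name": "carry_out", "arguments": {
  "increments": [-0.04,0,0.3,0,0,0,0,0]
}}

```text
t: 20.02
tcp_pos: [360.8, -280.6, 64.9]
orientation: [0.059, 0.998, -0.009, -0.006]
ft_force: [-0.1, 0.4, -1.1]
width: 21.9
```

```bash
python3 -c "
from h import *
rel()"
```

```text
t 20.02 fwd -45.67 lat 0.05 z 64.88 F [-0.1  0.4 -1.1] M [ 0.01 -0.14  0.04] yaw 3.024 w 21.9
```

Call:
{"name": "carry_out", "arguments": {
  "increments": [-0.06,0,0.3,0,0,0,0,0]
}}

```text
t: 20.18
tcp_pos: [361.4, -280.7, 61.9]
orientation: [0.059, 0.998, -0.009, -0.006]
ft_force: [-0.4, 0.9, -2.0]
width: 22.1
```

```bash
python3 -c "
from h import *
rel()"
```

```text
t 20.18 fwd -45.14 lat 0.0 z 61.91 F [-0.4  0.9 -2. ] M [ 0.04 -0.04 -0.08] yaw 3.024 w 22.1
```

Call:
{"name": "carry_out", "arguments": {
  "increments": [-0.04,0,0.3,0,0,0,0,0]
}}

```text
t: 20.35
tcp_pos: [361.7, -280.8, 58.9]
orientation: [0.059, 0.998, -0.008, -0.006]
ft_force: [-1.0, 0.4, -2.4]
width: 21.9
```

```bash
python3 -c "
from h import *
rel()"
```

```text
t 20.35 fwd -44.8 lat -0.01 z 58.91 F [-1.   0.4 -2.4] M [ 0.07  0.04 -0.06] yaw 3.024 w 21.9
```

Call:
{"name": "carry_out", "arguments": {
  "increments": [-0.04,0,0.3,0,0,0,0,0]
}}

```text
t: 20.52
tcp_pos: [362.0, -280.9, 55.9]
orientation: [0.059, 0.998, -0.008, -0.006]
ft_force: [-1.2, -0.4, -2.9]
width: 21.6
```

```bash
python3 -c "
from h import *
rel()"
```

```text
t 20.52 fwd -44.49 lat -0.04 z 55.86 F [-1.2 -0.4 -2.9] M [ 0.14  0.18 -0.02] yaw 3.024 w 21.6
```

Call:
{"name": "carry_out", "arguments": {
  "increments": [-0.04,0,0.3,0,0,0,0,0]
}}

```text
t: 20.68
tcp_pos: [362.7, -281.2, 53.0]
orientation: [0.059, 0.998, -0.009, -0.006]
ft_force: [0.0, -0.7, -2.0]
width: 21.8
```

```bash
python3 -c "
from h import *
rel()"
```

```text
t 20.68 fwd -43.76 lat -0.26 z 52.97 F [ 0.  -0.7 -2. ] M [ 0.08 -0.06 -0.02] yaw 3.024 w 21.8
```

Call:
{"name": "carry_out", "arguments": {
  "increments": [-0.04,0,0.3,0,0,0,0,0]
}}

```text
t: 20.85
tcp_pos: [363.2, -281.3, 50.0]
orientation: [0.059, 0.998, -0.009, -0.005]
ft_force: [-0.8, -0.4, -1.3]
width: 21.8
```

```bash
python3 -c "
from h import *
rel()"
```

```text
t 20.85 fwd -43.28 lat -0.38 z 50.03 F [-0.8 -0.4 -1.3] M [ 0.1  -0.15 -0.01] yaw 3.024 w 21.8
```

Call:
{"name": "carry_out", "arguments": {
  "increments": [0.3,0,0,0,0,0,0,0]
}}

```text
t: 21.02
tcp_pos: [360.2, -281.2, 50.5]
orientation: [0.059, 0.998, -0.009, -0.005]
ft_force: [2.3, -1.0, -1.3]
width: 21.9
```

```bash
python3 -c "
from h import *
rel()"
```

```text
t 21.02 fwd -46.2 lat -0.56 z 50.5 F [ 2.3 -1.  -1.3] M [ 0.04 -0.48  0.01] yaw 3.024 w 21.9
```

Call:
{"name": "carry_out", "arguments": {
  "increments": [-0.25,0.05,0,0,-0.05,0,0.3,0,0,0,0,0]
}}

```text
t: 21.27
tcp_pos: [363.0, -280.7, 47.0]
orientation: [0.058, 0.998, -0.009, -0.006]
ft_force: [-0.3, -0.7, -2.1]
width: 21.9
```

```bash
python3 -c "
from h import *
rel()"
```

```text
t 21.27 fwd -43.51 lat 0.23 z 46.97 F [-0.3 -0.7 -2.1] M [ 0.06 -0.13  0.05] yaw 3.024 w 21.9
```

Not blocked and about 14 mm of the leg is below the hasp centre. I'll release gently and wait for it to settle.

Call:
{"name": "carry_out", "arguments": {
  "increments": [0,0,0,0,0,0,0,0,0,0,0,0,0,0,0,0,0,0,0,0,0,0,0,0,0,0,0,0],
  "hand": -0.3
}}

```text
t: 21.85
tcp_pos: [363.0, -280.9, 47.4]
orientation: [0.059, 0.998, -0.009, -0.006]
ft_force: [-0.4, -0.2, 0.1]
width: 32.8
```

Call:
{"name": "carry_out", "arguments": {
  "increments": [0,0,0,0,0,0,0,0,0,0,0,0,0,0,0,0,0,0,0,0,0,0,0,0,0,0,0,0,0,0,0,0,0,0,0,0,0,0,0,0],
  "hand": 1
}}

```text
t: 22.68
tcp_pos: [363.1, -280.9, 47.3]
orientation: [0.059, 0.998, -0.009, -0.006]
ft_force: [0.2, -0.9, 0.2]
width: 91.8
```

```bash
python3 -c "
from h import *
rel()"
```

```text
t 22.68 fwd -43.45 lat 0.08 z 47.34 F [ 0.2 -0.9  0.2] M [ 0.04 -0.18 -0.02] yaw 3.024 w 91.8
```

Call:
{"name": "carry_out", "arguments": {
  "increments": [0.3,0,-0.2,0,0.5,0,-0.3,0,1,0,0,0,1.5,0,0,0,2,0,0,0,1.5,0,0,0,0,0,0,0]
}}

```text
t: 23.27
tcp_pos: [292.8, -271.7, 52.9]
orientation: [0.059, 0.998, -0.008, -0.006]
ft_force: [-0.4, 0.3, -0.2]
width: 93.2
```

Call:
{"name": "carry_out", "arguments": {
  "increments": [0,0,-3,0,0,0,-4,0,0,0,-4,0,0,0,-4,0,0,0,-3,0,0,0,0,0,0,0,0,0]
}}

```text
t: 23.85
tcp_pos: [298.3, -270.2, 234.1]
orientation: [0.059, 0.998, -0.01, -0.004]
ft_force: [-0.1, -0.8, -0.7]
width: 92.9
```

```bash
python3 -c "
from h import *
rel()
s,p,y=st();a=vision.get_image('wrist');b=vision.get_image('side')
c=lambda im,x,y,w,h:cv2.resize(im[y:y+h,x:x+w,::-1],(400,300),interpolation=cv2.INTER_CUBIC)
print(proj('wrist',boxW([498.6,-297,-.116],S(-86,0,7)),(p,s['orientation'])))
cv2.imwrite('pics/c8.png',np.hstack([c(a,180,150,200,150),c(b,285,130,80,60)]))
cv2.imwrite('pics/w8full.png',a[:,:,::-1])"
```

```text
t 23.85 fwd -109.01 lat 3.11 z 234.15 F [-0.1 -0.8 -0.7] M [ 0.05 -0.16 -0.01] yaw 3.024 w 92.9
[[277.22325454 297.80172398]]
```

View pics/c8.png

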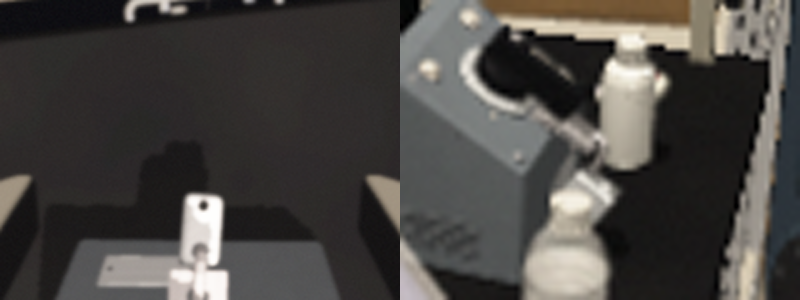

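The padlock hangs from the tongue and hasp, clear of the bench. I'll take one last close look from above.

Call:
{"name": "carry_out", "arguments": {
  "increments": [-3,0,0,0,-3,0,0,0,-3,0,0,0,0,0,0,0,0,0,0,0,0,0,0,0,0,0,0,0,0,0,0,0]
}}

```text
t: 24.62
tcp_pos: [386.3, -280.2, 231.8]
orientation: [0.059, 0.998, -0.009, -0.006]
ft_force: [-0.6, -0.9, 0.8]
width: 93.0
```

```bash
python3 -c "
from h import *
rel()
s,p,y=st();a=vision.get_image('wrist');b=vision.get_image('side')
c=lambda im,x,y,w,h:cv2.resize(im[y:y+h,x:x+w,::-1],(400,300),interpolation=cv2.INTER_CUBIC)
u,v=proj('wrist',boxW([498.6,-297,-.116],S(-86,0,12)),(p,s['orientation']))[0];print(u,v)
u=int(u);v=int(v);cv2.imwrite('pics/c9.png',np.vstack([np.hstack([c(a,u-40,v-30,80,60),c(b,300,150,40,30)]),np.hstack([c(a,0,0,560,420),c(b,0,0,560,420)])]))"
```

```text
t 24.62 fwd -20.39 lat 3.43 z 231.84 F [-0.6 -0.9  0.8] M [ 0.05 -0.12  0.02] yaw 3.024 w 93.0
276.2172776127478 217.16841183314725
```

View pics/c9.png

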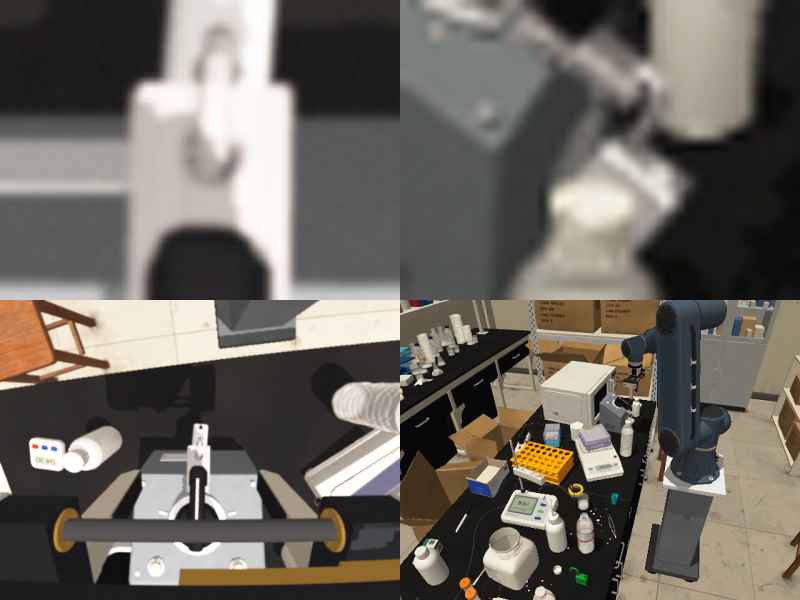

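The leg goes into the tongue hole at (212,160), the lever is straight at OFF, the bystanders are where they were, and the gripper is clear. I'm handing the job in.

```bash
python3 -c "
from h import *
ticket.job_done();print(state()['t'])"
```

```text
the job is handed in; nothing more can be done
the job is handed in; nothing more can be done
```

The lever is at OFF and the open padlock hangs on the hasp; I handed the job in at about 24.7 s of the 61 s allowed.

**What I did**
- **Lever:** I pushed it from about 1.34 rad to near OFF with closed fingers. I then centred it at OFF by pinching the grip, and did not carry it past towards the second ON.
- **Padlock:** I picked up the silver one, leaving the teal and green ones alone. I tilted it about 7° in the grip by pressing its leg against the tongue end (up to about 17 N). I then lowered the leg through both holes with almost no resistance, let go and withdrew.

**Last checks**
- **In place:** The last wrist view shows the free leg entering the tongue hole, tongue and hasp in line, and the lock hanging clear of the bench. The bystanders look unmoved, and the robot is touching nothing.
- **Hasp hole:** I could not see the leg come out underneath. That it passes through the hasp hole too rests on the insertion: about 14 mm below the hasp centre by calculation, nothing blocking it, and a slight resistance of about 3 N when I tugged it back.
- **Disagreement:** Estimates of the hasp position from different views differed by 1 to 2 mm.

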